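# Hold the sprung clip open around the edge of a picture card

## Task

Pick up the mint-green spring clip by its two paddles, squeezing it wide open while it is still away from the card, and bring its gaping jaws around one upright side edge (either one) of the card with the red flower, in the card's upper half, so that I can slip a note in beside the card. Finish while still holding it there, squeezed open, clear of the desk and with the jaws not touching the card; do not let go or set anything down. Do not shift the card, and leave the other things on the desk alone.

Things in the scene. Friction and masses are not known exactly. Their poses are not given: they have to be found in the camera images.
- clip: Mint-green sprung clip (clothes-peg action), 95 mm long, 70 g, lying on its side on the desk, 40 mm tall so. Origin: on the upright hinge pin, at the underside. x points from the pin to the jaws, y across, z up along the pin. Jaws end at x = +46 mm; the throat is 39 mm deep. Two flat paddles with white outer faces run from x = -10 to -47 mm (squeezed: -14 to -52). It springs shut when let go.
- clip_grip (a point): Where to squeeze: midway between the paddles, 36 mm behind the pin and half-way up (20 mm above the underside). Axes as clip; squeeze along y. Over the outside the paddles here measure 55 mm shut (60 mm at their ends); fully squeezed they stand parallel against a stop, 30 mm over the outside. 4 N on each paddle starts it opening, 8 N opens it fully.
- clip_mouth (a point): Middle of the mouth, between the jaw ends: 45 mm ahead of the hinge pin, half-way up the clip (20 mm). Axes as clip.
- clip_a (a joint): Opening angle of either jaw (both move equally and oppositely): 0 shut, 0.30 rad fully open, when the jaw ends stand 28 mm apart and the throat stays at least 20 mm wide down to 25 mm inside the mouth.
- card: The card with the red flower: an upright stiff white card 105 mm wide, 3 mm thick, in a wooden foot, loose on the desk, 0.5 kg in all. Origin: centre of the foot's underside. x is square to the card's faces, y along its width, z up. Side edges at y = +52.5 and -52.5 mm; the card shows from z = 25 to 155 mm, its middle at z = 90 mm. Foot 60 mm (x) by 85 mm (y), 25 mm tall.
- spare: A like card and foot, same sizes and axes, with a blue flower: leave alone.
- book: White closed book, 105 x 148 x 26 mm, lying flat; origin at the centre of its underside. Leave alone.
- hourglass: Hourglass, 52 mm across, 90 mm tall; origin at the centre of its underside. Leave alone.
- jar: Glass jar, 80 mm across, 95 mm tall, with red flowers up to 255 mm and 70 mm off its axis; origin at the centre of its underside. Leave alone.
- pencup: White pen cup, 72 mm across, 90 mm tall, pencils up to 170 mm; origin at the centre of its underside. Leave alone.
- mug: Blue mug, 82 mm across, 90 mm tall, handle at its own +y; origin at the centre of its underside. Leave alone.
- stapler: Grey and black stapler, 135 mm long (x), 36 mm wide, 50 mm tall; origin at the centre of its underside. Leave alone.
- eraser: White eraser, 22 x 48 x 13 mm; origin at the centre of its underside. Leave alone.
Things that resemble listed ones, but are neither listed nor needed, are in the scene too. Of the things like the clip, leave any that is purple; of the rest the smaller one is meant.

How it is judged (in metres and radians):
On the way:
1. the clip is lifted off the desk and squeezed open while still away from the card (height (world z) of clip_grip above 0.03 m and value of joint clip_a above 0.2 rad and contact force between the fingers and clip above 3 N and horizontal distance between clip_mouth and card above 0.08 m), for 0.2 s.
At the end, for the whole second after the job is handed in: Fingers hold the clip open (jaw over 0.20 rad), one side edge of the red-flower card 6 to 36 mm inside the mouth, within 12 mm of mid-mouth, 85 to 155 mm above the desk, in line with the card within 0.35 rad, not touching it (under 0.2 N), still; card upright, moved under 15 mm (value of joint clip_a above 0.2 rad and contact force between the fingers and clip above 3 N and (y of clip_mouth in the frame of card between 0.0165 and 0.0465 m or y of clip_mouth in the frame of card between -0.0465 and -0.0165 m) and x of clip_mouth in the frame of card between -0.012 and 0.012 m and z of clip_mouth in the frame of card between 0.085 and 0.155 m and angle between the x axis of clip and the y axis of card, either way round below 0.35 rad and contact force between clip and card below 0.2 N and linear speed of clip below 0.02 m/s and angle between card's own z axis and vertical below 0.05 rad and distance of card from where it was at the start of the episode below 0.015 m); the arm keeps its last pose, push and grip.
It fails at once if the red-flower card is shifted more than 15 mm (distance of card from where it was at the start of the episode above 0.015 m).
It fails at once if another thing on the desk is moved more than 20 mm (distance of any of spare, book, hourglass, jar, pencup, mug, stapler, eraser from where it was at the start of the episode above 0.02 m).
It also fails if it takes over 38 s, if anything falls off the work surface, if the arm or the gripper's body presses on something with over 40 N, if the wrist force passes 120 N, or if a joint passes its speed limit or range.

## Robot

A 6-joint arm with a two-finger parallel gripper is mounted at the origin on the work surface. World frame = base frame: x ahead of the robot, y to its left, z up, the work surface at z = 0. Lengths are in mm, angles in rad, forces in N, time in s.
With the tool pointing down it reaches from about 375 to 900 mm from the base axis. Payload 3.1 kg.
Tool frame: the origin (TCP) lies between the finger pads; the fingertips stand 14 mm ahead of it and the grasp point (between the pads) lies 5 mm behind it; z points along the fingers, y is the direction in which the jaws open and shut (so a half turn about z gives the same grasp; the last joint's range is limited). The gripper opens to 87 mm and grips with 3 to 60 N. Pads are 19 mm wide; open, the fingers measure 117 mm over their backs; the gripper's body (75 mm by 190 mm) begins 51 mm behind the grasp point.
Start: joints at [-1.47, 0.527, 1.433, -0, 1.181, -0.178], TCP at [172.025, -600.836, 236.548] pointing down, gripper open.
Joint ranges: [-3.08, 3.08], [-0.75, 2.2], [0.22, 2.44], [-1.43, 4.57], [0, 2.65], [-2.85, 2.85]. Speed limits (rad/s): [2.79, 2.79, 3.14, 3.14, 3.14, 3.14].

## Interface

Orientations are given as a unit quaternion [x, y, z, w].
In Python, from station import readout, vision, arm gives the robot as it stands.
- The arm moves only by the tool arm_command, never from a script. Its argument "series" is one flat list of numbers, 7 for each row, row after row: the opening in per cent of the stroke, from 0 (shut) to 100 (fully open), then the shift along the tool's x, y, z in cm, then the turn, a rotation vector about the tool's x, y, z in degrees. In form: [fingers, dx, dy, dz, ax, ay, az, fingers, dx, dy, dz, ax, ay, az, ...]. A call has 1 to 12 rows; each row is the pose to reach, as a shift and turn from the pose commanded when the call began, along the tool's axes at that moment; what a row does not reach only later rows make up. A row lasts 1/10 s, in which the tool goes at most 50 mm and 8.59 degrees, less where a joint would pass 70% of its speed; a pose out of reach is approached as far as the arm can. A call with a gripper value outside its range is refused whole. The fingers move at their own pace and stop on an object; "newtons" is the grip in N (left out, the last holds). Time passes only in rows, so rows that repeat a pose let the fingers close. It gives the time, the measured TCP pose, the force and the opening at its end, in the units of the state.
- readout.get_state(): the state, without advancing time (a new reading comes with each control period).
- vision.read_camera(name): name is "side" or "top" or "wrist"; returns the picture (480x640x3 uint8, red, green, blue); there is no depth.
- vision.calibration(name): a dict with "K" (3x3 intrinsics, pixels), "xyz" and "rotation" of the camera in the world; the wrist camera has in their place "tool_from_camera" (4x4, takes a point from camera to tool coordinates, whose origin is the TCP and whose axes are the flange's). Camera axes: x right, y down, z forward; pixel columns grow to the right and rows downward; lengths in mm; the calibration is good to about 2 mm. The wrist camera is an equidistant fisheye: a pixel r from the principal point sees the ray r / f radians off the axis. A picture is of the moment at which its call begins: read the wrist's pose just before it. calibration takes no time and is no camera call.
- arm.close_job(): hands the job in, once; it reports no verdict.
The state is a dict: "time": time; "joint_positions": joint angles; "qd": joint speeds; "joint_efforts": joint torques, N m; "eef_pos": TCP position; "orientation": TCP orientation; "contact_force": force on the tool from outside, world axes, zero at the start; "torque": the same for the moment, N m; "width": finger opening in mm.
Only numpy, scipy, OpenCV 4.12 (cv2) and the standard library are available. Lean on these libraries where they do the work, as an engineer would, in place of code of your own. Each camera call takes 0.05 s, during which the arm holds its last target.

## Working session

There is one attempt and no reset: what is moved stays moved. The work goes in short steps, Python scripts to look and compute and a tool call to move; the robot and the scene stay as the last step left them, time stands still between calls to the robot, and variables do not carry over. Pictures are saved under pics/ and viewed, and the job is handed in when it is done.

Besides the shell and the picture viewer there is one more tool, called after "Call:" as name(argument=value, ...), one argument or row to a line, values as JSON. arm_command: Moves the arm, as the interface text tells. Its arguments: {"type":"object","properties":{"series":{"type":"array"},"newtons":{"type":"number"}},"required":["series"]}

```bash
mkdir -p pics; python3 - <<'E'
from station import readout, vision, arm
import cv2
print(readout.get_state())
for n in ["side","top","wrist"]:
    c=vision.calibration(n); print(n,c)
    im=vision.read_camera(n); cv2.imwrite(f"pics/{n}0.png",im[:,:,::-1])
E
```

```text
{'time': 0.0, 'joint_positions': array([-1.47050216e+00,  5.28472140e-01,  1.43390502e+00, -1.14108810e-05,
        1.18139977e+00, -1.78540466e-01]), 'qd': array([ 8.68155089e-04, -8.48688193e-05,  1.63380632e-03,  5.90364718e-04,
        8.21516698e-04, -6.51044704e-04]), 'joint_efforts': array([-8.53185520e-04, -4.40046108e+01, -1.76593530e+01,  6.31885557e-02,
        5.84216556e-02, -1.70309236e-04]), 'eef_pos': array([ 171.95123142, -600.14530006,  235.56707471]), 'orientation': array([ 9.90296245e-01,  1.38968174e-01,  3.74450970e-05, -1.09150943e-03]), 'contact_force': array([-1.20530048,  0.10527543, -0.1745782 ]), 'torque': array([0.01057631, 0.04981926, 0.0376852 ]), 'width': 87.33775128419838}
side {'K': array([[607.91330738,   0.        , 321.74824419],
       [  0.        , 607.91330738, 240.3090776 ],
       [  0.        ,   0.        ,   1.        ]]), 'xyz': array([ 451.78087043, 1468.21078361,  849.65301315]), 'rotation': array([-0.02372859,  0.85745986, -0.51378564,  0.01496181])}
top {'K': array([[474.51140585,   0.        , 322.29367847],
       [  0.        , 474.51140585, 232.27915667],
       [  0.        ,   0.        ,   1.        ]]), 'xyz': array([ 416.60671165,   14.22242183, 1109.60848911]), 'rotation': array([-0.69588653,  0.71580999, -0.03939286,  0.04249937])}
wrist {'K': array([[371.64829954,   0.        , 310.87145403],
       [  0.        , 371.64829954, 240.05198561],
       [  0.        ,   0.        ,   1.        ]]), 'tool_from_camera': array([[ 1.09779734e-04, -9.63977488e-01, -2.65983817e-01,
         7.31089795e+01],
       [ 9.99999501e-01, -1.58337337e-04,  9.86576215e-04,
         2.60870557e-01],
       [-9.93152430e-04, -2.65983792e-01,  9.63976989e-01,
        -1.48875368e+02],
       [ 0.00000000e+00,  0.00000000e+00,  0.00000000e+00,
         1.00000000e+00]])}
```

View pics/top0.png

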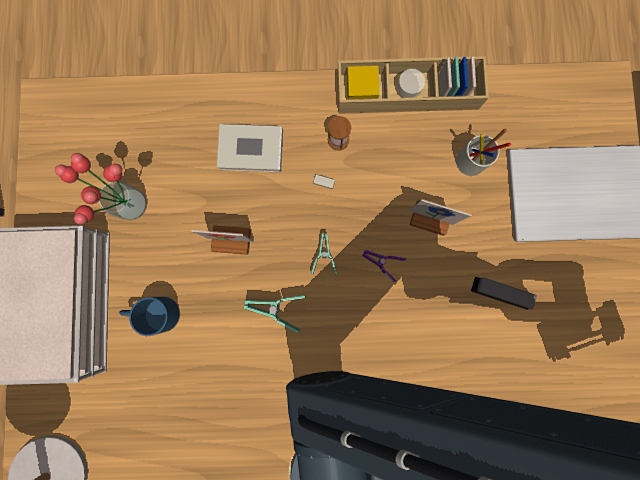

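View pics/side0.png

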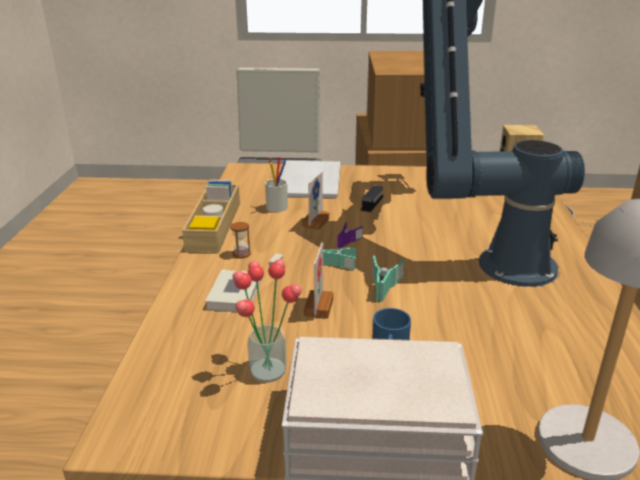

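View pics/wrist0.png

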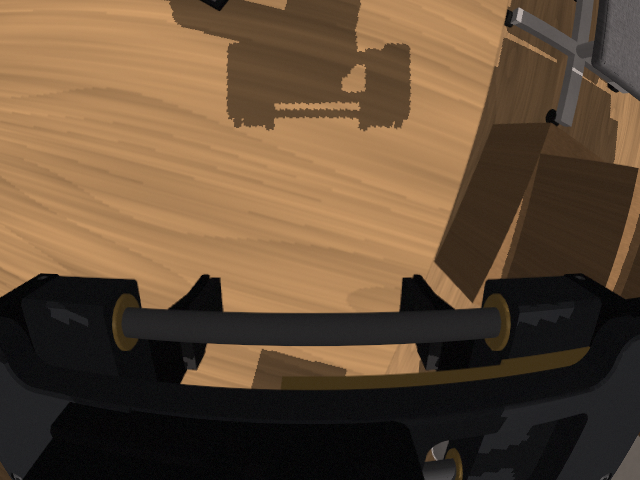

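```bash
python3 - <<'E'
import cv2
t=cv2.imread("pics/top0.png"); s=cv2.imread("pics/side0.png")
cv2.imwrite("pics/c1.png",cv2.resize(t[215:345,235:415],None,fx=4.4,fy=4.4,interpolation=cv2.INTER_CUBIC))
cv2.imwrite("pics/c2.png",cv2.resize(t[200:270,180:270],None,fx=8,fy=8,interpolation=cv2.INTER_CUBIC))
cv2.imwrite("pics/c3.png",cv2.resize(s[220:330,290:420],None,fx=5,fy=5,interpolation=cv2.INTER_CUBIC))
E
```

```text
(no output)
```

View pics/c1.png

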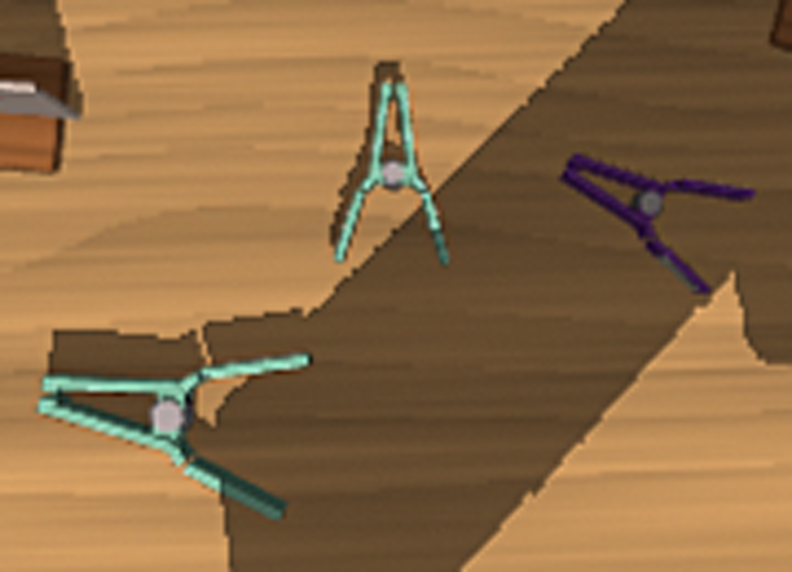

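View pics/c2.png

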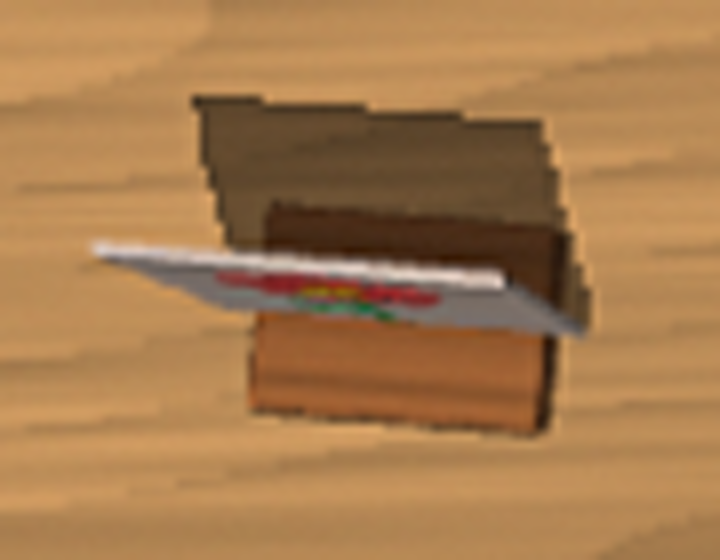

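View pics/c3.png

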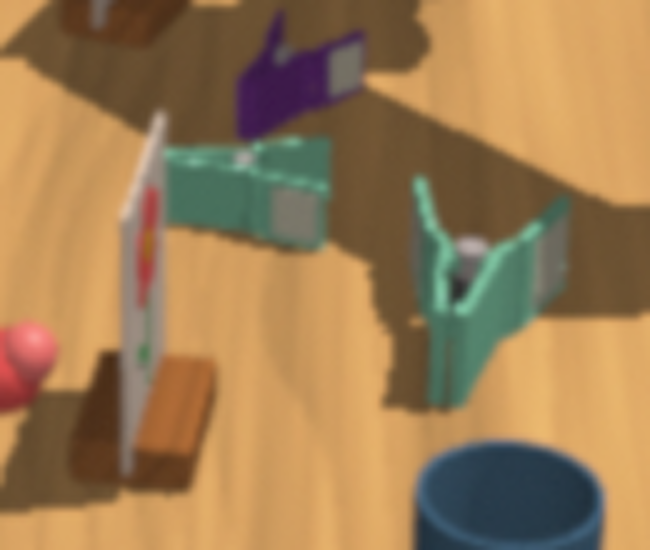

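```bash
cat > h.py <<'E'
import numpy as np, cv2
from scipy.spatial.transform import Rotation as R
from station import readout, vision, arm
def ray(n,u,v,st=None):
    c=vision.calibration(n);K=c["K"]
    a=np.array([(u-K[0,2])/K[0,0],(v-K[1,2])/K[1,1]])
    if n=="wrist":
        r=np.linalg.norm(a); d=np.r_[np.sin(r)*a/r,np.cos(r)] if r>0 else np.array([0,0,1.])
        T=c["tool_from_camera"]; st=st or readout.get_state()
        Q=R.from_quat(st["orientation"]).as_matrix()
        return Q@T[:3,3]+st["eef_pos"], Q@T[:3,:3]@d
    return np.array(c["xyz"]), R.from_quat(c["rotation"]).as_matrix()@np.r_[a,1]
def at(n,u,v,z,st=None):
    o,d=ray(n,u,v,st); return o+d*(z-o[2])/d[2]
def proj(n,P,st=None):
    c=vision.calibration(n);K=c["K"];P=np.asarray(P,float)
    if n=="wrist":
        T=c["tool_from_camera"]; Q=R.from_quat(st["orientation"]).as_matrix()
        p=T[:3,:3].T@(Q.T@(P-st["eef_pos"])-T[:3,3]); th=np.arctan2(np.hypot(p[0],p[1]),p[2]); k=th/np.hypot(p[0],p[1])
        return K[0,0]*p[0]*k+K[0,2],K[1,1]*p[1]*k+K[1,2]
    p=R.from_quat(c["rotation"]).as_matrix().T@(P-c["xyz"]); p=K@p; return p[:2]/p[2]
E
python3 - <<'E'
from h import *
c1=lambda u,v:(235+u/4.4-.4,215+v/4.4-.4)
c2=lambda u,v:(180+u/8-.44,200+v/8-.44)
np.set_printoptions(precision=1,suppress=True)
pin=at("top",*c1(393,173),40);jaw=at("top",*c1(394,86),40);p1=at("top",*c1(340,260),40);p2=at("top",*c1(445,262),40)
print("pin",pin,"jaw",jaw,np.linalg.norm(jaw-pin),p1,p2,np.linalg.norm(p1-p2),np.linalg.norm((p1+p2)/2-pin))
d=jaw-(p1+p2)/2;print("yaw",np.arctan2(d[1],d[0]))
L=at("top",*c2(95,247),155);Rr=at("top",*c2(502,280),155);B=at("top",*c2(585,330),25)
print("card",L,Rr,B,np.linalg.norm(L-Rr))
f=[at("top",*c2(*q),25) for q in [(272,203),(562,232),(548,432),(252,410)]];print("foot",f)
for n,u,v in [("mug",150,318),("jar",125,203),("book",250,148),("big",273,310)]:
    print(n,at("top",u,v,0 if n=="jar" else 60))
# side check
for P in [pin,jaw,p1,p2,L,Rr]: print(proj("side",P))
print(readout.get_state()["eef_pos"])
E
```

```text
pin [491.9  14.9  40. ] jaw [536.8  13.1  40. ] 44.917105737415426 [448.2  43.2  40. ] [445.7 -10.4  40. ] 53.61651114507818 44.99278268538446
yaw -0.03690558123360498
card [539.1 282.3 155. ] [527.8 179.  155. ] [527.7 177.7  25. ] 103.87950128642389
foot [array([567.1, 267.7,  25. ]), array([556.3, 184. ,  25. ]), array([498.7, 188.6,  25. ]), array([507.4, 273.5,  25. ])]
mug [361.  398.8  60. ]
jar [629.3 484.2   0. ]
book [736.6 176.2  60. ]
big [370.9 129.6  60. ]
[337.3 250.7]
[320.9 250. ]
[353.1 256.3]
[354.3 246.7]
[313.  263.2]
[320.6 241.8]
[ 172.  -600.3  235.8]
```

Candidates: the small mint clip at (324,254), a larger mint clip at (273,310) and a purple clip at (383,262). The small mint clip fits the description: pin to jaw measures 45 mm against 46, and the paddle ends are about 54–60 mm apart. For the cards, red is at (222,237) and blue at (440,215). The crop shows the red flower on the left card.

```bash
cat >> h.py <<'E'
def delta(pos,yaw,st=None):
    st=st or readout.get_state()
    Q=R.from_quat(st["orientation"]); T=R.from_euler("z",yaw)*R.from_euler("x",np.pi)
    return np.round(Q.inv().apply(np.array(pos)-st["eef_pos"])/10,2), np.round((Q.inv()*T).as_rotvec(degrees=True),1)
E
python3 - <<'E'
from h import *
print(delta([456,16,170],-0.037))
E
```

```text
(array([ 44.27, -51.43,   6.67]), array([-0.1, -0. , 18.1]))
```

Call:
arm_command(
  series=[100,44.3,-51.4,6.7,0,0,18.1,100,44.3,-51.4,6.7,0,0,18.1,100,44.3,-51.4,6.7,0,0,18.1,100,44.3,-51.4,6.7,0,0,18.1,100,44.3,-51.4,6.7,0,0,18.1,100,44.3,-51.4,6.7,0,0,18.1,100,44.3,-51.4,6.7,0,0,18.1,100,44.3,-51.4,6.7,0,0,18.1,100,44.3,-51.4,6.7,0,0,18.1,100,44.3,-51.4,6.7,0,0,18.1,100,44.3,-51.4,6.7,0,0,18.1,100,44.3,-51.4,6.7,0,0,18.1],
)

```text
time: 1.35
eef_pos: [422.9, -56.8, 177.5]
orientation: [1.0, -0.019, 0.0, 0.0]
contact_force: [1.0, -0.7, 0.4]
width: 87.1
```

Call:
arm_command(
  series=[100,3.3,-7.3,0.7,0,0,0,100,3.3,-7.3,0.7,0,0,0,100,3.3,-7.3,0.7,0,0,0,100,3.3,-7.3,0.7,0,0,0],
)

```text
time: 1.75
eef_pos: [457.8, 13.5, 170.4]
orientation: [1.0, -0.017, -0.0, 0.0]
contact_force: [-0.4, 0.7, -0.6]
width: 87.0
```

```bash
python3 - <<'E'
from h import *
import pickle
st=readout.get_state(); im=vision.read_camera("wrist"); pickle.dump(st,open("s1.pkl","wb"))
print(st["eef_pos"],R.from_quat(st["orientation"]).as_euler("xyz"))
cv2.imwrite("pics/w1.png",im[:,:,::-1])
E
```

```text
[457.76975477  13.53842952 170.36830339] [ 3.14136667e+00  8.14052299e-04 -3.47535641e-02]
```

View pics/w1.png

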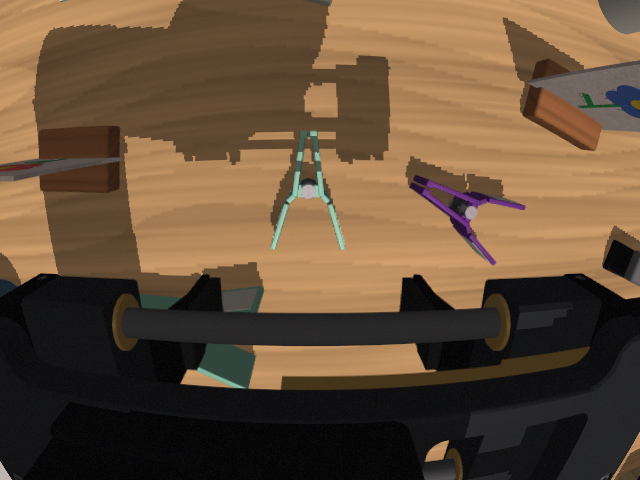

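The wrist view shows the small mint clip with its pin at about (309,190), jaw ends at (304/314,133) and paddle ends at (274,248)/(343,248). The large clip's paddles are at the lower left, around (262,290)–(250,385).

```bash
python3 - <<'E'
from h import *
import pickle
np.set_printoptions(precision=1,suppress=True)
st=pickle.load(open("s1.pkl","rb"))
w=lambda u,v,z:at("wrist",u,v,z,st)
pin=w(309,190,40);jaw=w(309,132,40);a=w(274,248,40);b=w(343,248,40)
print(pin,jaw,a,b,np.linalg.norm(jaw-pin),np.linalg.norm(a-b))
d=jaw-(a+b)/2;print(np.arctan2(d[1],d[0]))
print("big clip", w(263,290,50),w(246,387,50), [at("top",235+u/4.4,215+v/4.4,50) for u,v in[(312,360),(285,512)]])
print("card edge", w(119,158,155), [proj("wrist",[527.7,178.5,z],st) for z in (155,25)])
x,y=pin[:2]; 
im=cv2.imread("pics/w1.png");cv2.imwrite("pics/w1c.png",cv2.resize(im[115:265,0:360],None,fx=2.2,fy=2.2,interpolation=cv2.INTER_CUBIC))
E
```

```text
[493.1  13.3  40. ] [536.9  11.8  40. ] [448.4  42.5  40. ] [446.5 -11.8  40. ] 43.80197609281974 54.26470772440877
-0.04008210570767805
big clip [417.   52.4  50. ] [320.4  76.8  50. ] [array([397.3,  57.4,  50. ]), array([322.5,  72.7,  50. ])]
card edge [529.7 103.  155. ] [(np.float64(13.411779497594921), np.float64(178.07911306117362)), (np.float64(116.5810276063732), np.float64(159.4710641633331))]
```

View pics/w1c.png

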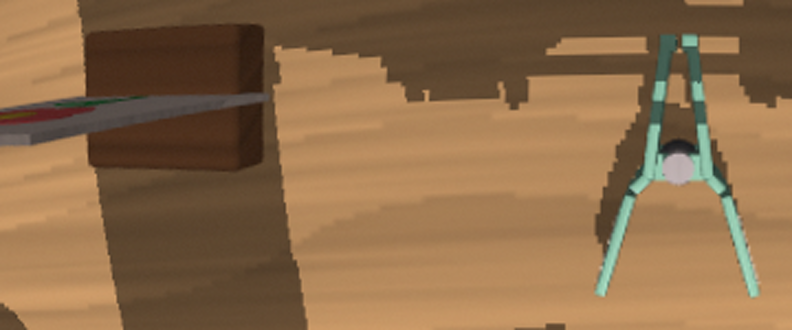

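Call:
arm_command(
  series=[100,-0.1,-0.2,5,0,0,0,100,-0.1,-0.2,10,0,0,0,100,-0.1,-0.2,12.5,0,0,0,100,-0.1,-0.2,14.5,0,0,0,100,-0.1,-0.2,15.1,0,0,0,100,-0.1,-0.2,15.1,0,0,0,100,-0.1,-0.2,15.1,0,0,0],
)

```text
time: 2.5
eef_pos: [457.5, 14.3, 20.4]
orientation: [1.0, -0.019, 0.001, 0.0]
contact_force: [0.4, 0.1, 0.6]
width: 87.1
```

Call:
arm_command(
  series=[0,0,0,0,0,0,0,0,0,0,0,0,0,0,0,0,0,0,0,0,0,0,0,0,0,0,0,0,0,0,0,0,0,0,0,0,0,0,0,0,0,0,0,0,0,0,0,0,0,0,0,0,0,0,0,0],
  newtons=20,
)

```text
time: 3.3
eef_pos: [456.5, 15.2, 19.9]
orientation: [1.0, -0.019, -0.0, -0.0]
contact_force: [-1.4, 1.3, 7.4]
width: 31.5
```

```bash
python3 - <<'E'
from h import *
st=readout.get_state(); im=vision.read_camera("wrist"); t=vision.read_camera("top")
print(st["time"],st["eef_pos"],st["width"],st["contact_force"])
cv2.imwrite("pics/w2.png",im[:,:,::-1]);cv2.imwrite("pics/t2.png",cv2.resize(t[190:330,200:400,::-1],None,fx=4,fy=4))
E
```

```text
3.3 [456.52175535  15.17821324  19.85688149] 31.502156405686474 [-1.41405725  1.25119032  7.37992731]
```

View pics/w2.png

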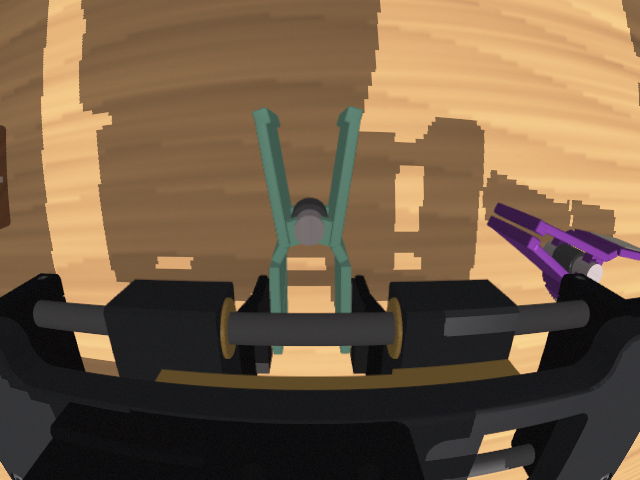

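Call:
arm_command(
  series=[0,0,0,-1,0,0,0,0,0,0,-3,0,0,0,0,0,0,-6,0,0,0,0,0,0,-9.5,0,0,0,0,0,0,-9.8,0,0,0,0,0,0,-9.8,0,0,0,0,0,0,-9.8,0,0,0,0,0,0,-9.8,0,0,0],
  newtons=25,
)

```text
time: 4.2
eef_pos: [456.2, 15.2, 116.5]
orientation: [1.0, -0.019, -0.001, -0.0]
contact_force: [1.0, 0.5, 0.1]
width: 29.3
```

```bash
python3 - <<'E'
from h import *
st=readout.get_state(); im=vision.read_camera("wrist"); t=vision.read_camera("side")
print(st["time"],st["eef_pos"],st["width"],st["contact_force"])
cv2.imwrite("pics/w3.png",im[:,:,::-1]);cv2.imwrite("pics/s3.png",cv2.resize(t[150:330,240:440,::-1],None,fx=3.3,fy=3.3,interpolation=cv2.INTER_CUBIC))
E
```

```text
4.2 [456.17762213  15.19495926 116.47720769] 29.256756705465776 [0.95773414 0.50421313 0.07255126]
```

View pics/w3.png

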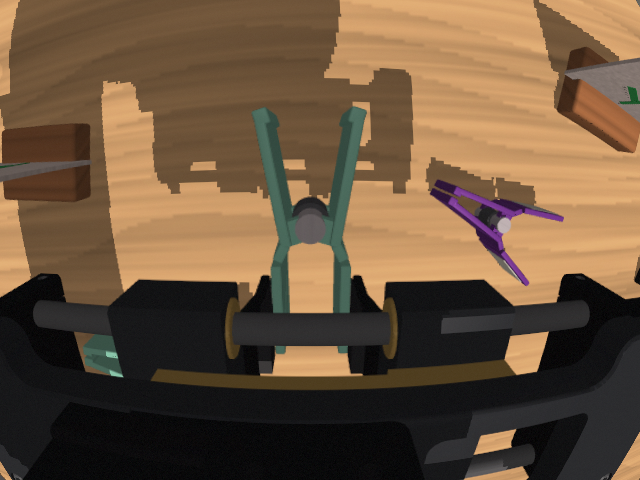

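View pics/s3.png

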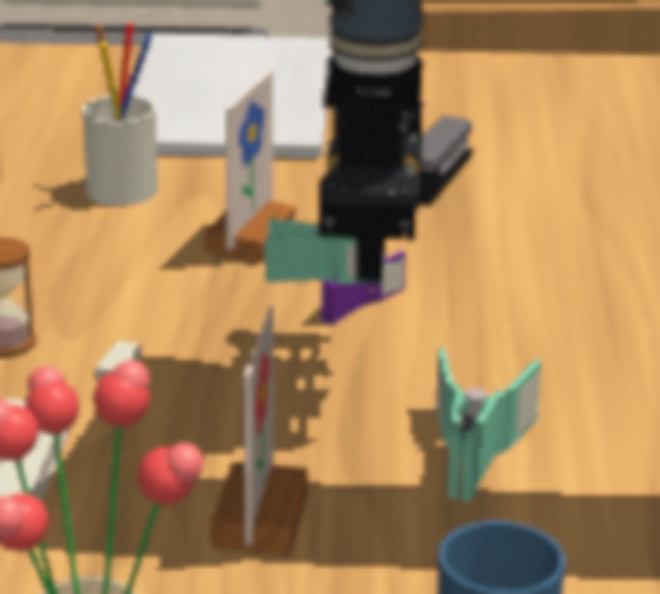

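```bash
python3 - <<'E'
from h import *
np.set_printoptions(precision=1,suppress=True)
st=readout.get_state();Q=R.from_quat(st["orientation"])
tl=lambda p:Q.inv().apply(p-st["eef_pos"])
for n,u,v in [("L",262,112),("R",357,112),("pin",310,223)]:
    print(n,tl(at("wrist",u,v,116.5+20,st)))
print("corner",at("wrist",91,162,25,st), at("wrist",0,167,100,st))
e=np.array([527.8,178.3]);l=np.array([539.0,282.4]);u=(l-e)/np.linalg.norm(l-e);print(u,np.arctan2(u[1],u[0]))
yaw=np.arctan2(u[1],u[0])
for out in (-15-60,): pass
g=e-u*(81+60);print("standoff",g,delta([*g,118],yaw))
E
```

```text
L [ 83.2 -16.5 -20.2]
R [ 83.2  16.1 -20.2]
pin [ 44.   -0.  -20.1]
corner [527.8 172.   25. ] [534.5 192.3 100. ]
[0.1 1. ] 1.4636197370667494
standoff [512.7  38.1] (array([ 5.5, -2.5, -0.2]), array([ -0.1,   0.1, -86. ]))
```

Call:
arm_command(
  series=[0,0.6,-0.2,-0.2,0,0,-8,0,1.2,-0.5,-0.2,0,0,-16,0,1.8,-0.7,-0.2,0,0,-24,0,2.4,-1,-0.2,0,0,-32,0,3,-1.3,-0.2,0,0,-40,0,3.6,-1.6,-0.2,0,0,-48,0,4.2,-1.9,-0.2,0,0,-56,0,4.8,-2.2,-0.2,0,0,-64,0,5.5,-2.5,-0.2,0,0,-72,0,5.5,-2.5,-0.2,0,0,-80,0,5.5,-2.5,-0.2,0,0,-86,0,5.5,-2.5,-0.2,0,0,-86],
)

```text
time: 5.5
eef_pos: [512.5, 38.0, 118.7]
orientation: [0.744, 0.668, -0.001, -0.001]
contact_force: [-0.0, -0.1, -1.3]
width: 28.8
```

Call:
arm_command(
  series=[0,0,0,0,0,0,0,0,0,0,0,0,0,0],
)

```text
time: 5.7
eef_pos: [512.8, 38.0, 119.2]
orientation: [0.744, 0.668, -0.0, -0.0]
contact_force: [0.0, -0.3, -1.3]
width: 28.9
```

```bash
python3 - <<'E'
from h import *
import pickle
st=readout.get_state(); im=vision.read_camera("wrist"); t=vision.read_camera("top"); pickle.dump(st,open("s4.pkl","wb"))
print(st["time"],st["eef_pos"],st["width"],st["contact_force"],R.from_quat(st["orientation"]).as_euler("xyz"))
cv2.imwrite("pics/w4.png",im[:,:,::-1]);cv2.imwrite("pics/t4.png",cv2.resize(t[180:300,170:370,::-1],None,fx=4,fy=4,interpolation=cv2.INTER_CUBIC))
E
```

```text
5.7 [512.77790142  37.96129054 119.22479984] 28.903273321476846 [ 0.01885246 -0.3381729  -1.2960951 ] [-3.14085825e+00 -5.93106511e-05  1.46225365e+00]
```

View pics/w4.png

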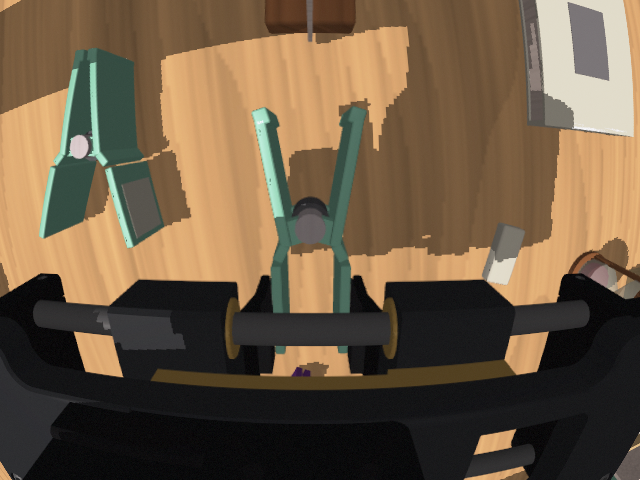

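View pics/t4.png

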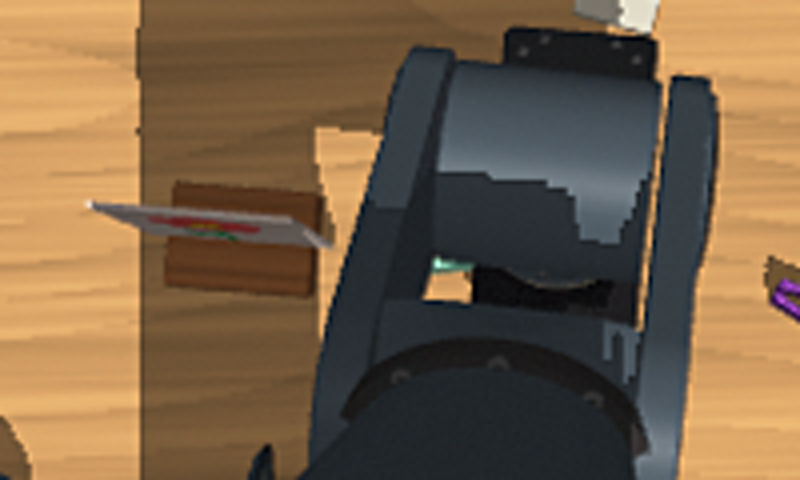

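The card is seen edge-on at column 310, with its foot end at row about 40. That is centred between the jaw ends at (262,112) and (357,112), so it's lined up.

Call:
arm_command(
  series=[0,1.5,0,0,0,0,0,0,3,0,0,0,0,0,0,4.5,0,0,0,0,0,0,5,0,0,0,0,0,0,5,0,0,0,0,0,0,5,0,0,0,0,0],
)

```text
time: 6.4
eef_pos: [518.2, 88.0, 119.6]
orientation: [0.744, 0.669, -0.0, 0.0]
contact_force: [-0.6, 0.8, -1.2]
width: 28.8
```

```bash
python3 - <<'E'
from h import *
np.set_printoptions(precision=1,suppress=True)
st=readout.get_state(); im=vision.read_camera("wrist")
print(st["time"],st["eef_pos"],st["width"],st["contact_force"])
cv2.imwrite("pics/w5.png",im[:,:,::-1]);cv2.imwrite("pics/w5c.png",cv2.resize(im[0:200,210:410,::-1],None,fx=3,fy=3,interpolation=cv2.INTER_CUBIC))
for z in (155,120,25): print(z,proj("wrist",[527.8,178.3,z],st))
E
```

```text
6.4 [518.2  88.  119.6] 28.81796676304087 [-0.6  0.8 -1.2]
155 (np.float64(309.46056354741563), np.float64(80.7818194963227))
120 (np.float64(309.7174894548464), np.float64(94.45249700879353))
25 (np.float64(310.0435852698526), np.float64(111.91461860368051))
```

View pics/w5c.png

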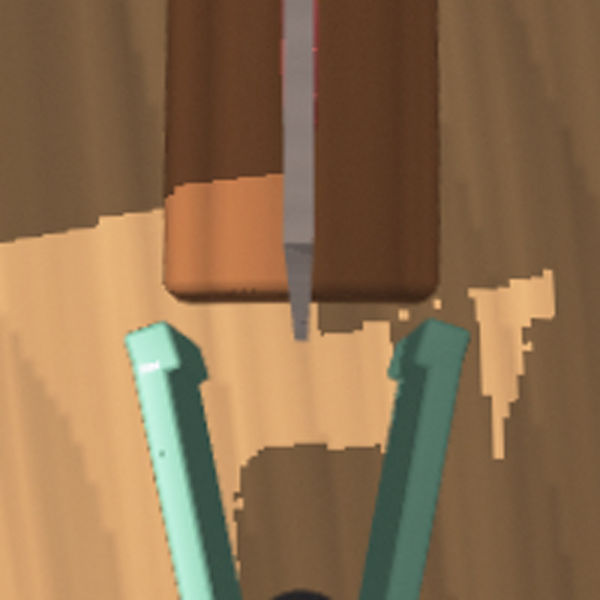

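Call:
arm_command(
  series=[0,0.6,0,0,0,0,0,0,1.2,0,0,0,0,0,0,1.8,0,0,0,0,0,0,2.4,0,0,0,0,0,0,2.9,0,0,0,0,0,0,2.9,0,0,0,0,0,0,2.9,0,0,0,0,0,0,2.9,0,0,0,0,0],
)

```text
time: 7.25
eef_pos: [521.3, 116.4, 119.6]
orientation: [0.744, 0.668, -0.0, -0.0]
contact_force: [0.4, -0.0, -0.1]
width: 28.8
```

```bash
python3 - <<'E'
from h import *
np.set_printoptions(precision=2,suppress=True)
st=readout.get_state(); im=vision.read_camera("wrist");s=vision.read_camera("side")
print(st["time"],st["eef_pos"],st["width"],st["contact_force"],abs(st["qd"]).max())
Q=R.from_quat(st["orientation"]);print("edge in tool",Q.inv().apply(np.array([527.8,178.3,119])-st["eef_pos"]))
cv2.imwrite("pics/w6c.png",cv2.resize(im[0:200,210:410,::-1],None,fx=3,fy=3,interpolation=cv2.INTER_CUBIC))
cv2.imwrite("pics/s6.png",cv2.resize(s[180:330,250:450,::-1],None,fx=4,fy=4,interpolation=cv2.INTER_CUBIC))
for z in (155,120,25): print(z,proj("wrist",[527.8,178.3,z],st))
E
```

```text
7.25 [521.34 116.43 119.56] 28.761732740709167 [ 0.37 -0.01 -0.13] 0.0026706518461930883
edge in tool [62.2  -0.18  0.56]
155 (np.float64(308.84730695450577), np.float64(173.8756201615618))
120 (np.float64(309.24911842187964), np.float64(165.7956203817415))
25 (np.float64(309.76148187815045), np.float64(155.5413671098331))
```

View pics/w6c.png

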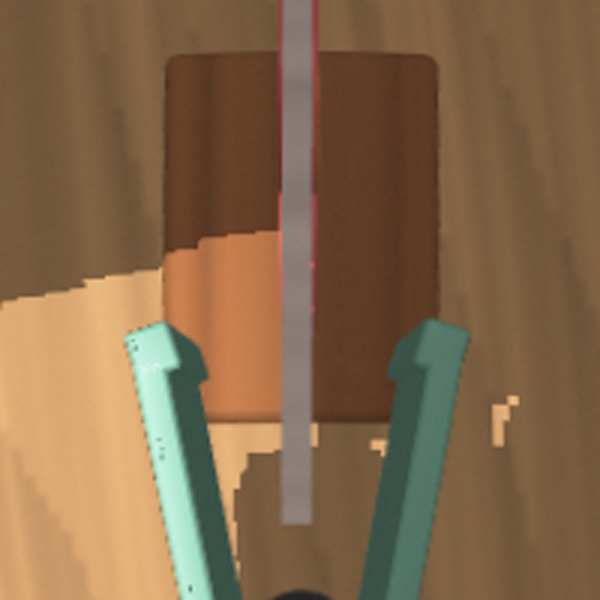

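View pics/s6.png

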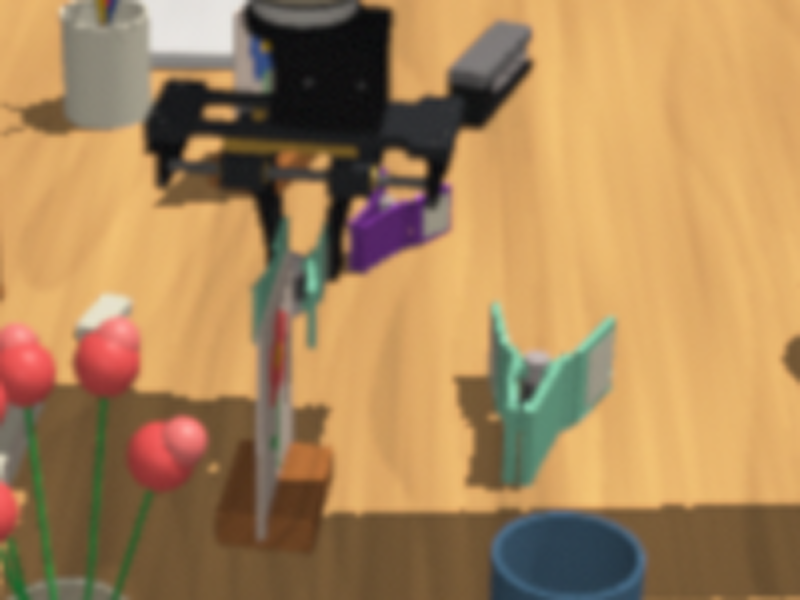

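```bash
python3 - <<'E'
from h import *
print(arm.close_job())
E
```

```text
the job is handed in; nothing more can be done
None
```

The clip is being held squeezed open around the robot-side (right-hand) edge of the red-flower card, and the job is handed in. No verdict is reported.

I picked the smaller mint-green clip and squeezed it open on the desk by its paddles. I lifted it at its starting place, over 200 mm from the card, then turned it and slid the open jaws around the edge.

My last checks, at 7.25 s, agreed with each other:
- **Grip:** the fingers are 28.8 mm apart with a 25 N grip set. The clip is fully open at 30 mm, so it is wide open.
- **Depth:** the card edge is about 20 mm inside the mouth.
- **Centring:** the edge is within about 1 mm of mid-mouth and in line with the card, with clear gaps to both jaws in the wrist view.
- **Height:** the mouth is about 119 mm above the desk.
- **Card and arm:** the outside force on the tool was about 0.4 N, noise level. The card's edge is within a pixel of where it was first measured, and the arm was still.

No check failed or disagreed.

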